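Load the extraction station and open its shutter one stop

ROBOT

A 7-joint arm with a two-finger parallel gripper is mounted at the origin on a cart in front of the work surface, level with it; the furniture and walls round the work are solid. World frame = base frame: x ahead of the robot, y to its left, z up, the work surface at z = 0. Lengths are in m, angles in rad, forces in N, time in s.
With the tool pointing down it reaches from about 0.425 to 0.925 m from the base axis. Payload 6.8 kg.
Tool frame: the origin (TCP) lies midway between the tips of the shut fingers; the grasp point (between the pads) lies 19 mm behind it; z points along the fingers, y is the line along which they close (so a half turn about z gives the same grasp; the last joint's range is limited). The gripper opens to 85 mm and grips with 20 to 120 N. Pads are 22 mm wide; open, the fingers measure 114 mm over their backs; the gripper's body (76 mm by 85 mm) begins 54 mm behind the grasp point. The pads swing forward as they close: fully open they stand 13 mm farther back than shut.
Start: joints at [1.207, 0.477, 0.022, 1.555, -0.011, 1.109, -0.083], TCP at [0.171, -0.653, 0.231] pointing down, gripper open.
Joint ranges: [-2.96, 2.96], [-0.34, 2.1], [-1.41, 1.46], [0.24, 2.44], [-1.37, 4.51], [0.17, 1.92], [-2.96, 2.96]. Speed limits (rad/s): [2.39, 2.39, 3.14, 3.14, 3.14, 3.14, 3.14].

INTERFACE

Orientations are given as a unit quaternion [w, x, y, z].
In Python, from station import bot gives the robot as it stands.
- The arm moves only by the tool jog_arm, never from a script. Its argument "rows" is a list of rows, each an object of numbers: "fingers": the finger opening in mm, from 0 to 85.4; "x", "y", "z": the shift along the tool's x, y, z in mm; "ax", "ay", "az": the turn, a rotation vector about the tool's x, y, z in degrees. A call has exactly 8 rows; each row shifts and turns the commanded pose from where the row before left it, along the tool's axes as they then stand; what a row does not reach is not made up. A row lasts 1/10 s, in which the tool goes at most 50 mm and 8.59 degrees, less where a joint would pass 70% of its speed; a pose out of reach is approached as far as the arm can. A call with a gripper value outside its range is refused whole. The fingers move at their own pace and stop on an object; "force" is the grip in N (left out, the last holds). Time passes only in rows, so rows that do not move let the fingers close, or fill a call up. It gives the time, the measured TCP pose, the force, the opening and the grip force at its end, in the units of the state.
- bot.get_obs(): the state, without advancing time (a new reading comes with each control period).
- bot.read_camera(name): name is "side" or "top" or "wrist"; returns a dict with "pixels" (384x512x3 uint8, red, green, blue), "vertical_fov" (degrees; the focal length in pixels is half the picture's height over the tangent of half this angle, whatever the lens; pixels are square), "cx", "cy" (the principal point, pixels), "world_from_camera" (4x4, takes a point from camera to world coordinates). Camera axes: x right, y down, z forward; pixel columns grow to the right and rows downward; lengths in m; the calibration is good to about 2 mm. A picture is of the moment at which its call begins. There is no depth.
- bot.hand_in(): hands the job in; it is judged then, once.
The state is a dict: "t": time; "q": joint angles; "joint_vel": joint speeds; "joint_torque": joint torques, N m; "eef_pos": TCP position; "tool_rot": TCP orientation; "contact_force": force on the tool from outside, world axes, zero at the start; "torque": the same for the moment, N m; "gripper_width": opening from 0.0 (shut) to 1.0 (fully open); "grasp_force": force on a finger pad.
Only numpy, scipy, OpenCV 4.12 (cv2) and the standard library are available. Lean on these libraries where they do the work, as an engineer would, in place of code of your own. Each camera call takes 0.05 s, during which the arm holds its last target. There are 200 camera calls.

TASK

Get the universal joint ready for brushing clean: set it down gently, lengthwise, flat in the tray of the extraction station, then slide the shutter on the station's sloping face to the left by one click, so that it rests in its middle stop with the port half open. Let go of both, and leave the other things on the bench where they are.

Things in the scene. Friction and masses are not known exactly. Their poses are not given: they have to be found in the camera images.
- station: Grey sheet-metal extraction station fixed on the bench: a shallow tray in front, a hood behind it, 190 mm wide and 135 mm deep, with a sloping face and a canopy. Origin at bench height under the middle of the line where tray meets hood. x points from the robot into the hood, y to the left (seen from the tray side), z up. The hood's front wall stands at x = 0, 45 mm high.
- tray_mid (a point): Centre of the tray's floor, on its upper surface (4 mm above the bench); axes as the station. Aluminium tray, clear inside 66 mm toward the robot and 75 mm to the hood's wall, 100 mm to either side; rims 4 mm thick, rising 8 mm above the floor.
- canopy_edge (a point): Middle of the front lower edge of the canopy, a level plate 190 mm wide (y) and 237 mm above the bench, over the shutter; axes as the station. From this edge it runs 91 mm back into the hood's rear wall, open below and at both sides. Nothing can come straight down on the shutter: come in from the robot's side leaning 30 to 45 degrees, about along the face's normal.
- shutter_tab (a point): Point in the middle of the shutter's tab, 34 mm above the 30-degree sloping face; x runs up the slope, y along the slide to the left, z along the face's outward normal (30 degrees from vertical, toward the robot). The tab is a dark steel block 12 mm thick (y), 30 mm wide (x), its top 14 mm beyond this point, on a 36 x 26 mm flange whose top is 26 mm below it.
- shutter (a joint): Shutter position in its rails, m, growing to the left (station +y). Bare steel plate, 90 mm wide, before a 70 mm square port. Click stops: 0 = shut (starts within 4 mm of it), 0.040 = middle, port half open, 0.080 = open. The sprung index resists with up to about 8 N and, let go, the plate is drawn to the nearest stop: beyond 0.020 to the middle one, beyond 0.060 to the last.
- u_joint_mid (a point): Middle of the loose steel universal joint (about 0.6 kg), 26 mm above its underside, between its forged ears: the place to grip it. It is 165 mm long (its y, from -90 to +74 mm of this point), 52 mm high and lies flat. Grip across its x: the ears are 62 mm wide over their flat outer faces, which reach from y = -23 to +12 mm; cross pins 16 mm in diameter stand out to 70 mm overall at y = -18 mm.
- gear_small: Bystander: loose steel pinion, 56 mm across and 28 mm high. Origin at the centre of its underside.
- tape_roll: Bystander: roll of black tape lying flat, 66 mm across and 19 mm high. Origin at the centre of its underside.
- pliers: Bystander: pliers lying flat, 179 mm long (y) and 14 mm high. Origin at the centre of its underside.
- small_box0: Bystander: small brown carton, 61 x 75 x 45 mm. Origin at the centre of its underside.

How it is judged:
On the way, in this order (a step that is already met when the one before it is completed fails the run):
1. the universal joint lies flat and lengthwise in the tray, released, with the shutter still shut (x of u_joint_mid in the frame of station between -0.113 and -0.025 m and y of u_joint_mid in the frame of station between -0.03 and 0.03 m and z of u_joint_mid in the frame of station below 0.034 m and angle between the z axis of u_joint_mid and the z axis of station, either way round below 0.05 rad and angle between the y axis of u_joint_mid and the y axis of station, either way round below 0.35 rad and contact force between the fingers and u_joint below 0.1 N and value of joint shutter below 0.01 m), for 0.2 s.
2. the shutter is at its middle stop (value of joint shutter between 0.035 and 0.045 m), for 0.2 s.
At the end, for the whole second after the job is handed in: The universal joint rests flat on the tray's floor, inside the rims, its length within 20 degrees of the tray's; the shutter rests within 5 mm of its middle stop (0.040); both at rest (all of step 2 and x of u_joint_mid in the frame of station between -0.113 and -0.025 m and y of u_joint_mid in the frame of station between -0.03 and 0.03 m and z of u_joint_mid in the frame of station below 0.034 m and angle between the z axis of u_joint_mid and the z axis of station, either way round below 0.05 rad and angle between the y axis of u_joint_mid and the y axis of station, either way round below 0.35 rad and velocity of joint shutter between -0.01 and 0.01 m/s and linear speed of u_joint below 0.02 m/s); the robot touches nothing.
It fails at once if the universal joint is dropped (falls free faster than 0.6 m/s, about 2 cm) (linear speed of u_joint above 0.6 m/s and contact force between the fingers and u_joint below 0.1 N).
It fails at once if a bystander is pushed more than 4 cm from its place (distance of any of gear_small, tape_roll, pliers, small_box0 from where it was at the start of the episode above 0.04 m).
It also fails if it takes over 54 s, if anything falls off the work surface, if the arm or the gripper's body presses on something with over 40 N, if the wrist force passes 120 N, or if a joint passes its speed limit or range.

## Working session

There is one attempt and no reset: what is moved stays moved. The work goes in short steps, Python scripts to look and compute and a tool call to move; the robot and the scene stay as the last step left them, time stands still between calls to the robot, and variables do not carry over. Pictures are saved under pics/ and viewed, at most 10 in all, crops included, and the job is handed in when it is done.

Besides the shell and the picture viewer there is one more tool, called after ">>>" as name([rows], argument=value, ...), one row to a line, values as JSON. jog_arm: Moves the arm, as the interface text tells. Its arguments: {"type":"object","properties":{"rows":{"type":"array","items":{"type":"object","properties":{"fingers":{"type":"number"},"x":{"type":"number"},"y":{"type":"number"},"z":{"type":"number"},"ax":{"type":"number"},"ay":{"type":"number"},"az":{"type":"number"}}}},"force":{"type":"number"}},"required":["rows"]}

```bash
mkdir -p pics
cat > h.py <<'E'
import numpy as np, cv2
from station import bot
from scipy.spatial.transform import Rotation as R
def cam(n):
    c=bot.read_camera(n); im=c["pixels"]; h=im.shape[0]
    f=h/2/np.tan(np.radians(c["vertical_fov"])/2)
    return im,f,c["cx"],c["cy"],np.array(c["world_from_camera"])
def ray(C,u,v):
    _,f,cx,cy,T=C; d=T[:3,:3]@np.array([(u-cx)/f,(v-cy)/f,1]); return T[:3,3],d
def onz(C,u,v,z):
    o,d=ray(C,u,v); return o+d*(z-o[2])/d[2]
def proj(C,p):
    _,f,cx,cy,T=C; q=T[:3,:3].T@(np.array(p)-T[:3,3]); return np.array([cx+f*q[0]/q[2],cy+f*q[1]/q[2]])
def tri(C1,a,C2,b):
    o1,d1=ray(C1,*a);o2,d2=ray(C2,*b)
    s=np.linalg.lstsq(np.c_[d1,-d2],o2-o1,rcond=None)[0]
    p,q=o1+s[0]*d1,o2+s[1]*d2; return (p+q)/2,np.linalg.norm(p-q)
def save(im,n,s=1.5): cv2.imwrite(f"pics/{n}.png",cv2.resize(im[:,:,::-1],None,fx=s,fy=s,interpolation=cv2.INTER_CUBIC))
def st():
    o=bot.get_obs(); r=o["tool_rot"]; M=R.from_quat([r[1],r[2],r[3],r[0]]).as_matrix()
    return o,np.array(o["eef_pos"]),M
E
python3 - <<'E'
from h import *
import pickle
d={}
for n in("top","side"):
    c=cam(n); d[n]=c; save(c[0],n+"0"); print(n,c[1:4],c[4].round(3).tolist())
pickle.dump(d,open("c0.pkl","wb"))
o,p,M=st(); print(o["t"],p,M.round(3))
E
```

```text
top (np.float64(491.5918420242954), 259.9714567495901, 192.91579635069203) [[-0.015, -0.985, 0.174, 0.249], [-1.0, 0.016, 0.008, -0.275], [-0.01, -0.173, -0.985, 1.553], [0.0, 0.0, 0.0, 1.0]]
side (np.float64(349.1552797568131), 254.21116928973004, 187.55130743879215) [[-0.962, -0.147, 0.228, 0.313], [-0.271, 0.453, -0.849, 0.533], [0.022, -0.879, -0.476, 0.594], [0.0, 0.0, 0.0, 1.0]]
0.1 [ 0.17061248 -0.65253548  0.23043586] [[ 0.967  0.253 -0.001]
 [ 0.253 -0.967  0.002]
 [-0.    -0.002 -1.   ]]
```

View pics/top0.png

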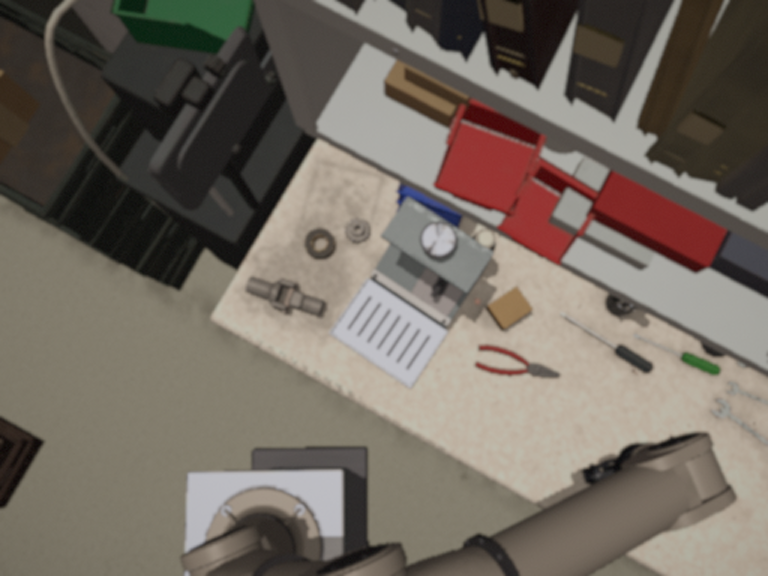

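View pics/side0.png

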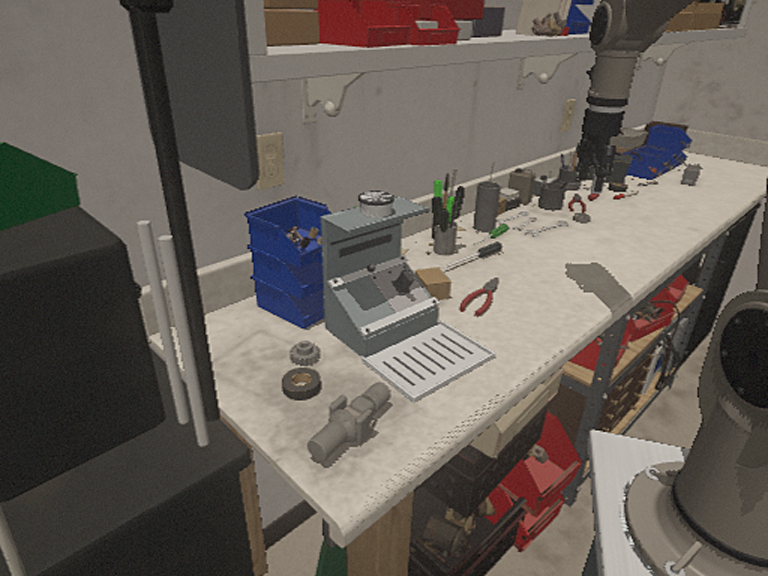

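The top view (at 1.5x) shows the U-joint at about (287,296). The tray corners are at about (333,332), (411,386), (446,340) and (366,278), with the tab near (438,287). The tape, gear, box and pliers are at (320,243), (358,231), (510,308) and (517,362). In the side view the joint is at (350,423) and the tab at (402,280).

Run:
```python
from h import *
import pickle
d=pickle.load(open("c0.pkl","rb"))
t,s=d["top"],d["side"]
a=cv2.resize(t[0][120:265,150:350,::-1],None,fx=4,fy=4,interpolation=cv2.INTER_CUBIC)
cv2.imwrite("pics/ct.png",a)
b=cv2.resize(s[0][115:315,195:345,::-1],None,fx=3,fy=3,interpolation=cv2.INTER_CUBIC)
cv2.imwrite("pics/cs.png",b)
im=t[0].astype(int); g=im.min(2)
# tray mask: bright, bluish-neutral
m=((im[:,:,2]>=im[:,:,0]-2)&(g>125)).astype(np.uint8); m[:, :215]=0; m[:,305:]=0; m[:180]=0;m[262:]=0
m=cv2.morphologyEx(m,cv2.MORPH_CLOSE,np.ones((5,5)))
c=max(cv2.findContours(m,0,2)[0],key=cv2.contourArea); r=cv2.minAreaRect(c); print(r)
for p in cv2.boxPoints(r): print(p,onz(t,*p,0.012).round(4))
```

```text
((258.9999694824219, 221.0), (64.34522247314453, 44.93071746826172), 33.6900634765625)
[219.76921 221.84616] [ 0.43   -0.1349  0.012 ]
[244.69229 184.46155] [ 0.5488 -0.2146  0.012 ]
[298.2307  220.15384] [ 0.4315 -0.3823  0.012 ]
[273.30765 257.53845] [ 0.3158 -0.3016  0.012 ]
```

View pics/ct.png

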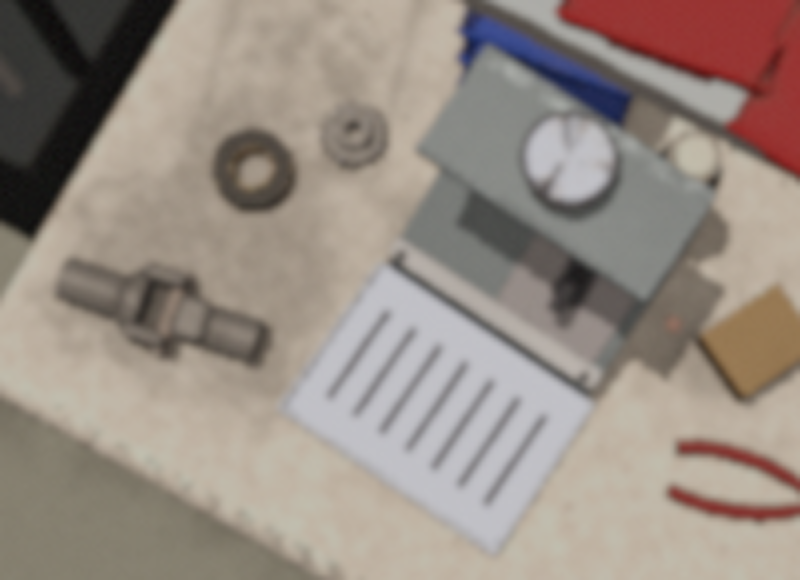

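View pics/cs.png

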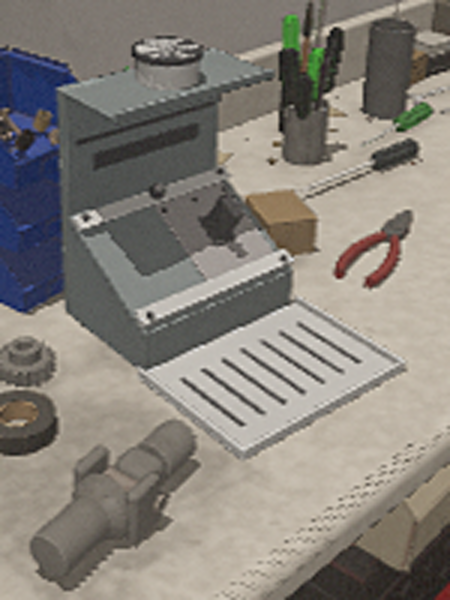

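The crops show the joint's ends at ct (65,282) and (265,345), with the fork and pins near (165,312). The tray measures 202 x 141 mm against 208 x 145 expected, so the fit is good, and the tab is near ct (568,290). I'll work out the approach next.

```bash
cat >> h.py <<'E'
def down(yaw):  # tool pointing down, tool x at world yaw (deg)
    a=np.radians(yaw); c,s=np.cos(a),np.sin(a); return np.array([[c,s,0],[s,-c,0],[0,0,-1.]])
def go(P,Mt=None):
    o,p,M=st(); print("t",round(o["t"],2),"p",p.round(4),"q",np.round(o["q"],2),"F",np.round(o["contact_force"],1),"w",round(o["gripper_width"],3),"gf",round(o["grasp_force"],1))
    print(" shift mm",(M.T@(np.array(P)-p)*1000).round(1))
    if Mt is not None:
        print(" rot deg",np.degrees(R.from_matrix(M.T@Mt).as_rotvec()).round(2)," shift in target axes",(Mt.T@(np.array(P)-p)*1000).round(1))
E
python3 - <<'E'
from h import *
import pickle
d=pickle.load(open("c0.pkl","rb")); t,s=d["top"],d["side"]
A=onz(t,150+65/4,120+282/4,.03);B=onz(t,150+265/4,120+345/4,.03)
print(A,B,np.linalg.norm(A-B)); ax=(A-B)/np.linalg.norm(A-B); yaw=np.degrees(np.arctan2(ax[1],ax[0])); print("yaw",yaw,(A+B)/2)
# tab top: top pix vs side pix
print(tri(t,(150+570/4,120+285/4),s,(195+222/3,115+212/3)))
for n,u,v,z in(("gear",355,133,.02),("tape",255,170,.01),("box",755,335,.045)): print(n,onz(t,150+u/4,120+v/4,z).round(3))
go([*((A+B)/2)[:2],.23],down(yaw))
c=cam("wrist"); o,p,M=st(); print("cam in tool",(M.T@(c[4][:3,3]-p)).round(3),(M.T@c[4][:3,:3]).round(2).tolist(),c[1])
E
```

```text
[0.52995307 0.03236289 0.03      ] [ 0.47720123 -0.12556091  0.03      ] 0.16650130063041702
yaw 71.52895221009992 [ 0.50357715 -0.04659901  0.03      ]
(array([ 0.50768847, -0.3609495 ,  0.10689488]), np.float64(0.0007626281904049902))
gear [ 0.65  -0.197  0.02 ]
tape [ 0.623 -0.115  0.01 ]
box [ 0.477 -0.507  0.045]
t 0.1 p [ 0.1706 -0.6525  0.2304] q [ 1.21  0.48  0.02  1.56 -0.01  1.11 -0.08] F [ 0.6  0.5 -0.7] w 1.004 gf 0.0
 shift mm [ 475.4 -502.     1.2]
 rot deg [-9.000e-02 -4.000e-02 -5.687e+01]  shift in target axes [6.802e+02 1.238e+02 4.000e-01]
cam in tool [ 0.075  0.001 -0.143] [[0.0, -0.96, -0.29], [1.0, 0.0, -0.0], [0.0, -0.29, 0.96]] 331.91034454898085
```

>>> jog_arm([
  {"x":33,"y":-35,"z":-8,"fingers":85},
  {"x":33,"y":-35,"z":-8},
  {"x":33,"y":-35,"z":-8},
  {"x":33,"y":-35,"z":-8},
  {"x":33,"y":-35},
  {"x":33,"y":-35},
  {"x":33,"y":-35},
  {"x":33,"y":-35},
])

```text
invalid input
```

```bash
python3 -c "
from h import *
go([.5036,-.0466,.23],down(71.5))"
```

```text
t 0.15 p [ 0.1707 -0.6526  0.2305] q [ 1.21  0.48  0.02  1.56 -0.01  1.11 -0.08] F [-0.   0.1  0.4] w 0.995 gf 0.0
 shift mm [ 475.4 -502.1    1.2]
 rot deg [-8.000e-02 -4.000e-02 -5.684e+01]  shift in target axes [6.803e+02 1.234e+02 5.000e-01]
```

>>> jog_arm([
  {"x":33,"y":-35,"z":-8,"ax":0,"ay":0,"az":0,"fingers":85},
  {"x":33,"y":-35,"z":-8,"ax":0,"ay":0,"az":0,"fingers":85},
  {"x":33,"y":-35,"z":-8,"ax":0,"ay":0,"az":0,"fingers":85},
  {"x":33,"y":-35,"z":-8,"ax":0,"ay":0,"az":0,"fingers":85},
  {"x":33,"y":-35,"z":0,"ax":0,"ay":0,"az":0,"fingers":85},
  {"x":33,"y":-35,"z":0,"ax":0,"ay":0,"az":0,"fingers":85},
  {"x":33,"y":-35,"z":0,"ax":0,"ay":0,"az":0,"fingers":85},
  {"x":33,"y":-35,"z":0,"ax":0,"ay":0,"az":0,"fingers":85},
])

```text
t: 0.95
eef_pos: [0.3558, -0.3135, 0.2633]
tool_rot: [0.0, 0.992, 0.127, 0.0]
contact_force: [1.2, -0.3, 0.0]
gripper_width: 0.993
grasp_force: 0.0
```

```bash
python3 -c "
from h import *
go([.5036,-.0466,.23],down(71.5))"
```

```text
t 0.95 p [ 0.3558 -0.3135  0.2633] q [ 0.76  0.12 -0.18  1.97  0.03  1.05 -0.75] F [ 1.2 -0.3  0. ] w 0.993 gf 0.0
 shift mm [ 210.5 -220.8   33.3]
 rot deg [ 1.000e-02  1.000e-02 -5.685e+01]  shift in target axes [300.   55.5  33.3]
```

>>> jog_arm([
  {"x":34,"y":-36,"z":0,"ax":0,"ay":0,"az":0,"fingers":85},
  {"x":34,"y":-36,"z":0,"ax":0,"ay":0,"az":0,"fingers":85},
  {"x":34,"y":-36,"z":0,"ax":0,"ay":0,"az":0,"fingers":85},
  {"x":34,"y":-36,"z":0,"ax":0,"ay":0,"az":0,"fingers":85},
  {"x":34,"y":-36,"z":0,"ax":0,"ay":0,"az":0,"fingers":85},
  {"x":34,"y":-36,"z":0,"ax":0,"ay":0,"az":0,"fingers":85},
  {"x":0,"y":0,"z":0,"ax":0,"ay":0,"az":-8.5,"fingers":85},
  {"x":0,"y":0,"z":0,"ax":0,"ay":0,"az":-8.5,"fingers":85},
])

```text
t: 1.75
eef_pos: [0.4985, -0.0526, 0.263]
tool_rot: [-0.0, 0.961, 0.278, -0.0]
contact_force: [-0.4, -0.2, -0.7]
gripper_width: 1.0
grasp_force: 0.0
```

>>> jog_arm([
  {"x":0,"y":0,"z":5,"ax":0,"ay":0,"az":-8,"fingers":85},
  {"x":0,"y":0,"z":5,"ax":0,"ay":0,"az":-8,"fingers":85},
  {"x":0,"y":0,"z":5,"ax":0,"ay":0,"az":-8,"fingers":85},
  {"x":0,"y":0,"z":5,"ax":0,"ay":0,"az":-8,"fingers":85},
  {"x":0,"y":0,"z":5,"ax":0,"ay":0,"az":-8,"fingers":85},
  {"x":0,"y":0,"z":0,"ax":0,"ay":0,"az":0,"fingers":85},
  {"x":0,"y":0,"z":0,"ax":0,"ay":0,"az":0,"fingers":85},
  {"x":0,"y":0,"z":0,"ax":0,"ay":0,"az":0,"fingers":85},
])

```text
t: 2.55
eef_pos: [0.4982, -0.0548, 0.2386]
tool_rot: [0.0, 0.812, 0.584, 0.0]
contact_force: [0.1, -0.3, -0.3]
gripper_width: 0.996
grasp_force: 0.0
```

Run:
```python
from h import *
import pickle
go([.5036,-.0466,.23],down(71.5))
c=cam("wrist"); save(c[0],"w1"); pickle.dump(c,open("w1.pkl","wb"))
```

```text
t 2.55 p [ 0.4982 -0.0548  0.2386] q [ 0.46  0.23 -0.55  1.93  0.14  1.02 -0.47] F [ 0.1 -0.3 -0.3] w 0.996 gf 0.0
 shift mm [9.5 2.5 8.6]
 rot deg [ 0.02 -0.   -0.01]  shift in target axes [9.5 2.5 8.6]
```

View pics/w1.png

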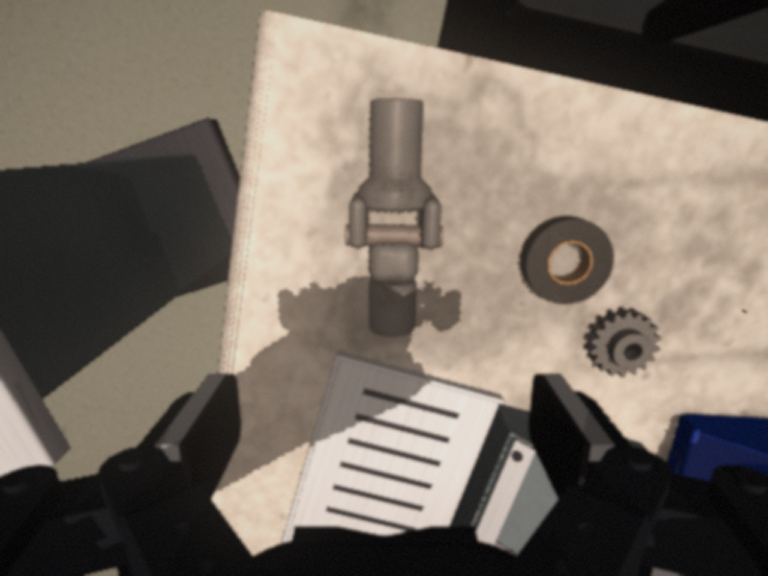

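The wrist view shows the joint with its cross pins at (393,235), ears at rows 195–247, and ends at rows 98 and 335. The pins sit at the near end of the ears, so joint +y points along tool +x.

Run:
```python
from h import *
import pickle
c=pickle.load(open("w1.pkl","rb"))
f=lambda u,v,z:onz(c,u/1.5,v/1.5,z)
top,bot_,pl,pr=f(397,98,.045),f(392,335,.005),f(347,236,.026),f(441,236,.026)
pin=(pl+pr)/2; print(top,bot_,pl,pr,np.linalg.norm(pl-pr))
T=f(397,135,.045);Bm=f(393,265,.045); a=T-Bm; yaw=np.degrees(np.arctan2(a[1],a[0]));print("axis yaw",yaw, "perp yaw",np.degrees(np.arctan2(*( (pl-pr)[[1,0]])))-90)
a/=np.linalg.norm(a); print("proj",(top-pin)@a,(bot_-pin)@a)
mid=pin+.018*a; print("mid",mid)
# top view cross-check earlier center + 8mm
print("topview mid",np.array([.5036,-.0466])+.008*a[:2])
go([mid[0],mid[1],.10],down(yaw))
```

```text
[0.53744961 0.03435133 0.045     ] [ 0.47937671 -0.13398017  0.005     ] [ 0.4749711  -0.04208553  0.026     ] [ 0.53953088 -0.06363476  0.026     ] 0.0680612529496915
axis yaw 70.12213386294138 perp yaw 71.54165168556781
proj 0.09228339754457307 -0.08576457087555303
mid [ 0.51337128 -0.03593259  0.026     ]
topview mid [ 0.50632013 -0.03907664]
t 2.6 p [ 0.4982 -0.0548  0.2386] q [ 0.46  0.23 -0.55  1.93  0.14  1.02 -0.47] F [0.3 0.1 1.3] w 0.998 gf 0.0
 shift mm [ 22.7   8.3 138.6]
 rot deg [ 0.03 -0.    1.41]  shift in target axes [ 22.9   7.8 138.6]
```

>>> jog_arm([
  {"x":5,"y":1,"z":25,"ax":0,"ay":0,"az":0,"fingers":85},
  {"x":5,"y":1,"z":25,"ax":0,"ay":0,"az":0,"fingers":85},
  {"x":5,"y":1,"z":25,"ax":0,"ay":0,"az":0,"fingers":85},
  {"x":5,"y":1,"z":25,"ax":0,"ay":0,"az":0,"fingers":85},
  {"x":0,"y":0,"z":10,"ax":0,"ay":0,"az":0,"fingers":85},
  {"x":0,"y":0,"z":0,"ax":0,"ay":0,"az":0,"fingers":85},
  {"x":0,"y":0,"z":0,"ax":0,"ay":0,"az":0,"fingers":85},
  {"x":0,"y":0,"z":0,"ax":0,"ay":0,"az":0,"fingers":85},
])

```text
t: 3.4
eef_pos: [0.5091, -0.0374, 0.1296]
tool_rot: [0.001, 0.811, 0.585, 0.001]
contact_force: [-0.3, -0.6, -0.0]
gripper_width: 0.994
grasp_force: 0.0
```

Run:
```python
from h import *
import pickle
go([.512,-.038,.03],down(71))
c=cam("wrist"); save(c[0],"w2"); pickle.dump(c,open("w2.pkl","wb"))
```

```text
t 3.4 p [ 0.5091 -0.0374  0.1296] q [ 0.38  0.39 -0.52  2.01  0.26  0.81 -0.61] F [-0.3 -0.6 -0. ] w 0.994 gf 0.0
 shift mm [ 0.3  2.8 99.6]
 rot deg [ 0.13 -0.02  0.61]  shift in target axes [ 0.3  3.  99.6]
```

View pics/w2.png

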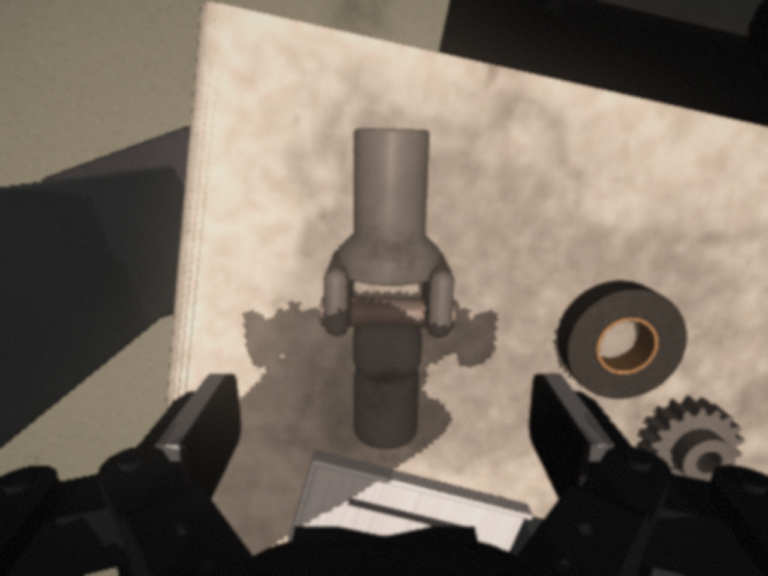

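The joint is now centred between the fingers, with pins at (322,310) and (458,310) and the shaft axis at columns 391 to 386.

Run:
```python
from h import *
import pickle
c=pickle.load(open("w2.pkl","rb"));o,p,M=st()
f=lambda u,v,z:onz(c,u/1.5,v/1.5,z)
pl,pr=f(321,311,.026),f(458,311,.026); pin=(pl+pr)/2
T=f(391,190,.045);B=f(386,420,.04)
for n,q in (("pl",pl),("pr",pr),("pin",pin),("T",T),("B",B)): print(n,q.round(4),"tool",(M.T@(q-p)*1000).round(1))
# where does a point below TCP appear
print(proj(c,[p[0],p[1],.026])*1.5, np.linalg.norm(pl-pr))
```

```text
pl [ 0.4742 -0.0406  0.026 ] tool [-14.1 -32.3 103.5]
pr [ 0.5425 -0.0633  0.026 ] tool [-14.1  39.8 103.6]
pin [ 0.5084 -0.0519  0.026 ] tool [-14.1   3.7 103.5]
T [0.5289 0.0094 0.045 ] tool [50.6  4.  84.6]
B [ 0.4888 -0.1049  0.04  ] tool [-70.6   2.   89.5]
[381.92240435 285.36541187] 0.07202042077478173
```

>>> jog_arm([
  {"x":4,"y":3,"z":20,"ax":0,"ay":0,"az":0.7,"fingers":85},
  {"x":0,"y":0,"z":20,"ax":0,"ay":0,"az":0,"fingers":85},
  {"x":0,"y":0,"z":20,"ax":0,"ay":0,"az":0,"fingers":85},
  {"x":0,"y":0,"z":15,"ax":0,"ay":0,"az":0,"fingers":85},
  {"x":0,"y":0,"z":15,"ax":0,"ay":0,"az":0,"fingers":85},
  {"x":0,"y":0,"z":15,"ax":0,"ay":0,"az":0,"fingers":85},
  {"x":0,"y":0,"z":11,"ax":0,"ay":0,"az":0,"fingers":85},
  {"x":0,"y":0,"z":5,"ax":0,"ay":0,"az":0,"fingers":85},
])

```text
t: 4.25
eef_pos: [0.5119, -0.0342, 0.0062]
tool_rot: [-0.0, 0.814, 0.58, -0.0]
contact_force: [-0.8, -0.4, 0.9]
gripper_width: 0.996
grasp_force: 0.0
```

>>> jog_arm([
  {"x":0,"y":0,"z":0,"ax":0,"ay":0,"az":0,"fingers":85},
  {"x":0,"y":0,"z":0,"ax":0,"ay":0,"az":0,"fingers":50},
  {"x":0,"y":0,"z":0,"ax":0,"ay":0,"az":0,"fingers":50},
  {"x":0,"y":0,"z":0,"ax":0,"ay":0,"az":0,"fingers":50},
  {"x":0,"y":0,"z":0,"ax":0,"ay":0,"az":0,"fingers":50},
  {"x":0,"y":0,"z":0,"ax":0,"ay":0,"az":0,"fingers":50},
  {"x":0,"y":0,"z":0,"ax":0,"ay":0,"az":0,"fingers":50},
  {"x":0,"y":0,"z":0,"ax":0,"ay":0,"az":0,"fingers":50},
], force=70)

```text
t: 5.05
eef_pos: [0.5129, -0.0338, 0.0086]
tool_rot: [0.0, 0.814, 0.58, 0.001]
contact_force: [-1.5, 1.3, 6.9]
gripper_width: 0.718
grasp_force: 78.1
```

Opening reads 61 mm, matching the 62 mm ears, so the grip is good. Next I lift.

>>> jog_arm([
  {"x":0,"y":0,"z":-3,"ax":0,"ay":0,"az":0,"fingers":50},
  {"x":0,"y":0,"z":-7,"ax":0,"ay":0,"az":0,"fingers":50},
  {"x":0,"y":0,"z":-15,"ax":0,"ay":0,"az":0,"fingers":50},
  {"x":0,"y":0,"z":-20,"ax":0,"ay":0,"az":5,"fingers":50},
  {"x":0,"y":0,"z":-20,"ax":0,"ay":0,"az":5,"fingers":50},
  {"x":0,"y":0,"z":-15,"ax":0,"ay":0,"az":5,"fingers":50},
  {"x":0,"y":0,"z":-5,"ax":0,"ay":0,"az":0,"fingers":50},
  {"x":0,"y":0,"z":0,"ax":0,"ay":0,"az":0,"fingers":50},
])

```text
t: 5.85
eef_pos: [0.5127, -0.0343, 0.0933]
tool_rot: [0.001, 0.883, 0.47, 0.001]
contact_force: [0.5, -0.5, -8.8]
gripper_width: 0.716
grasp_force: 82.0
```

Run:
```python
from h import *
go([.431,-.257,.09],down(55.4))
```

```text
t 5.85 p [ 0.5127 -0.0343  0.0933] q [ 0.29  0.43 -0.43  2.03  0.27  0.73 -0.89] F [ 0.5 -0.5 -8.8] w 0.716 gf 82.0
 shift mm [-230.4   56.5    3.3]
 rot deg [ 0.09 -0.04  0.69]  shift in target axes [-229.7   59.2    3.3]
```

>>> jog_arm([
  {"x":-15,"y":4,"z":0,"ax":0,"ay":0,"az":0.5,"fingers":50},
  {"x":-30,"y":7,"z":0,"ax":0,"ay":0,"az":0,"fingers":50},
  {"x":-40,"y":10,"z":0,"ax":0,"ay":0,"az":0,"fingers":50},
  {"x":-40,"y":10,"z":0,"ax":0,"ay":0,"az":0,"fingers":50},
  {"x":-40,"y":10,"z":0,"ax":0,"ay":0,"az":0,"fingers":50},
  {"x":-35,"y":9,"z":0,"ax":0,"ay":0,"az":0,"fingers":50},
  {"x":-20,"y":5,"z":0,"ax":0,"ay":0,"az":0,"fingers":50},
  {"x":-10,"y":3,"z":0,"ax":0,"ay":0,"az":0,"fingers":50},
])

```text
t: 6.65
eef_pos: [0.427, -0.2593, 0.0912]
tool_rot: [-0.001, 0.886, 0.464, -0.001]
contact_force: [-0.1, -0.1, -8.6]
gripper_width: 0.717
grasp_force: 81.8
```

Run:
```python
from h import *
import pickle
d={}
go([.431,-.257,.09],down(55.4))
for n in("top","wrist"):
    c=cam(n); d[n]=c
a=cv2.resize(d["wrist"][0],None,fx=1,fy=1); b=cv2.resize(d["top"][0][150:280,200:330],(384,384),interpolation=cv2.INTER_CUBIC)
save(np.hstack([a,b]),"p1",.89); pickle.dump(d,open("p1.pkl","wb"))
```

```text
t 6.65 p [ 0.427  -0.2593  0.0912] q [ 0.73  0.41 -0.38  2.07  0.23  0.71 -0.4 ] F [-0.1 -0.1 -8.6] w 0.717 gf 81.8
 shift mm [4.2 2.  1.2]
 rot deg [-0.14  0.09 -0.14]  shift in target axes [4.2 2.  1.2]
```

View pics/p1.png

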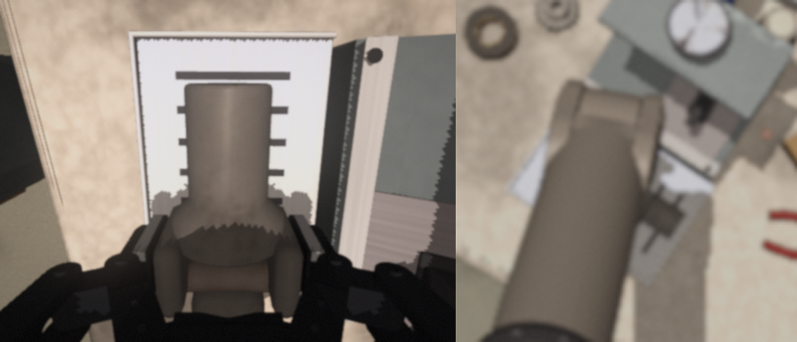

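The wrist view shows the tray's left-end corners at (129,33) and (335,34), with the near rim running to (140,190). The joint lines up with the tray.

Run:
```python
from h import *
import pickle
d=pickle.load(open("p1.pkl","rb"));c=d["wrist"];o,p,M=st();k=.89
f=lambda u,v,z:onz(c,u/k,v/k,z)
A=f(129,33,.012);B=f(335,34,.012);C=f(142,200,.012)
print(A,B,C,np.linalg.norm(A-B))
y=(A-C);print("yaw y near rim",np.degrees(np.arctan2(y[1],y[0])),"yaw from x",np.degrees(np.arctan2(*((B-A)[[1,0]])))+90)
a=np.radians(55.4);ys=np.array([np.cos(a),np.sin(a),0]);xs=np.array([ys[1],-ys[0],0])
mid=A-ys*.104+xs*.070; print("tray mid",mid, "from B",B-ys*.104-xs*.075)
```

```text
[ 0.43188697 -0.13476579  0.012     ] [ 0.54827474 -0.21624441  0.012     ] [ 0.35979026 -0.23599435  0.012     ] 0.1420734908474584
yaw y near rim 54.540878427406916 yaw from x 55.005608989819905
tray mid [ 0.43045077 -0.26012104  0.012     ] from B [ 0.42748376 -0.25926231  0.012     ]
```

>>> jog_arm([
  {"x":4,"y":1,"z":10,"ax":0,"ay":0,"az":0,"fingers":50},
  {"x":0,"y":0,"z":18,"ax":0,"ay":0,"az":0,"fingers":50},
  {"x":0,"y":0,"z":18,"ax":0,"ay":0,"az":0,"fingers":50},
  {"x":0,"y":0,"z":14,"ax":0,"ay":0,"az":0,"fingers":50},
  {"x":0,"y":0,"z":8,"ax":0,"ay":0,"az":0,"fingers":50},
  {"x":0,"y":0,"z":4,"ax":0,"ay":0,"az":0,"fingers":50},
  {"x":0,"y":0,"z":3,"ax":0,"ay":0,"az":0,"fingers":50},
  {"x":0,"y":0,"z":2,"ax":0,"ay":0,"az":0,"fingers":50},
])

```text
t: 7.55
eef_pos: [0.4334, -0.2539, 0.0155]
tool_rot: [0.0, 0.885, 0.465, 0.0]
contact_force: [0.3, 0.3, -7.9]
gripper_width: 0.717
grasp_force: 81.6
```

>>> jog_arm([
  {"x":0,"y":0,"z":1,"ax":0,"ay":0,"az":0,"fingers":50},
  {"x":0,"y":0,"z":0.5,"ax":0,"ay":0,"az":0,"fingers":50},
  {"x":0,"y":0,"z":0,"ax":0,"ay":0,"az":0,"fingers":50},
  {"x":0,"y":0,"z":0,"ax":0,"ay":0,"az":0,"fingers":50},
  {"x":0,"y":0,"z":0,"ax":0,"ay":0,"az":0,"fingers":50},
  {"x":0,"y":0,"z":0,"ax":0,"ay":0,"az":0,"fingers":50},
  {"x":0,"y":0,"z":0,"ax":0,"ay":0,"az":0,"fingers":50},
  {"x":0,"y":0,"z":0,"ax":0,"ay":0,"az":0,"fingers":50},
])

```text
t: 8.35
eef_pos: [0.4329, -0.2539, 0.0138]
tool_rot: [0.0, 0.885, 0.465, 0.0]
contact_force: [-0.0, -0.2, -8.4]
gripper_width: 0.709
grasp_force: 81.6
```

>>> jog_arm([
  {"x":0,"y":0,"z":0.5,"ax":0,"ay":0,"az":0,"fingers":50},
  {"x":0,"y":0,"z":0.5,"ax":0,"ay":0,"az":0,"fingers":50},
  {"x":0,"y":0,"z":0.5,"ax":0,"ay":0,"az":0,"fingers":50},
  {"x":0,"y":0,"z":0,"ax":0,"ay":0,"az":0,"fingers":50},
  {"x":0,"y":0,"z":0,"ax":0,"ay":0,"az":0,"fingers":50},
  {"x":0,"y":0,"z":0,"ax":0,"ay":0,"az":0,"fingers":50},
  {"x":0,"y":0,"z":0,"ax":0,"ay":0,"az":0,"fingers":50},
  {"x":0,"y":0,"z":0,"ax":0,"ay":0,"az":0,"fingers":50},
])

```text
t: 9.15
eef_pos: [0.433, -0.2539, 0.0126]
tool_rot: [0.0, 0.885, 0.465, 0.0]
contact_force: [-2.4, 0.9, 3.7]
gripper_width: 0.714
grasp_force: 82.9
```

Force flipped from -8 to +4 N, so the joint is on the tray floor. Releasing it.

>>> jog_arm([
  {"x":0,"y":0,"z":0,"ax":0,"ay":0,"az":0,"fingers":70},
  {"x":0,"y":0,"z":0,"ax":0,"ay":0,"az":0,"fingers":85},
  {"x":0,"y":0,"z":0,"ax":0,"ay":0,"az":0,"fingers":85},
  {"x":0,"y":0,"z":0,"ax":0,"ay":0,"az":0,"fingers":85},
  {"x":0,"y":0,"z":0,"ax":0,"ay":0,"az":0,"fingers":85},
  {"x":0,"y":0,"z":0,"ax":0,"ay":0,"az":0,"fingers":85},
  {"x":0,"y":0,"z":0,"ax":0,"ay":0,"az":0,"fingers":85},
  {"x":0,"y":0,"z":0,"ax":0,"ay":0,"az":0,"fingers":85},
])

```text
t: 9.95
eef_pos: [0.4329, -0.2539, 0.0123]
tool_rot: [0.0, 0.885, 0.465, -0.0]
contact_force: [-0.1, 0.6, -0.0]
gripper_width: 0.993
grasp_force: 0.0
```

>>> jog_arm([
  {"x":0,"y":0,"z":-5,"ax":0,"ay":0,"az":0,"fingers":85},
  {"x":0,"y":0,"z":-10,"ax":0,"ay":0,"az":0,"fingers":85},
  {"x":0,"y":0,"z":-20,"ax":0,"ay":0,"az":0,"fingers":85},
  {"x":0,"y":0,"z":-25,"ax":0,"ay":0,"az":0,"fingers":85},
  {"x":0,"y":0,"z":-30,"ax":0,"ay":0,"az":0,"fingers":85},
  {"x":0,"y":0,"z":-30,"ax":0,"ay":0,"az":0,"fingers":85},
  {"x":0,"y":-20,"z":-20,"ax":0,"ay":0,"az":0,"fingers":85},
  {"x":0,"y":-20,"z":-10,"ax":0,"ay":0,"az":0,"fingers":85},
])

```text
t: 10.75
eef_pos: [0.4008, -0.2314, 0.165]
tool_rot: [0.002, 0.885, 0.465, 0.001]
contact_force: [0.1, 0.5, 1.1]
gripper_width: 0.991
grasp_force: 0.0
```

>>> jog_arm([
  {"x":0,"y":0,"z":-5,"ax":0,"ay":0,"az":-8.5,"fingers":85},
  {"x":0,"y":0,"z":-5,"ax":0,"ay":0,"az":-8.5,"fingers":85},
  {"x":0,"y":0,"z":-5,"ax":0,"ay":0,"az":-8.5,"fingers":85},
  {"x":0,"y":0,"z":-5,"ax":0,"ay":0,"az":-8.5,"fingers":85},
  {"x":0,"y":0,"z":-5,"ax":0,"ay":0,"az":-8.5,"fingers":85},
  {"x":0,"y":0,"z":-5,"ax":0,"ay":0,"az":-8.5,"fingers":85},
  {"x":0,"y":0,"z":-5,"ax":0,"ay":0,"az":-8.5,"fingers":85},
  {"x":0,"y":0,"z":0,"ax":0,"ay":0,"az":-8.5,"fingers":85},
])

```text
t: 11.55
eef_pos: [0.4002, -0.2313, 0.1988]
tool_rot: [0.001, 0.471, 0.882, -0.0]
contact_force: [-0.2, 1.0, 0.7]
gripper_width: 0.999
grasp_force: 0.0
```

```bash
cat >> h.py <<'E'
def lean(deg,yaw=55.2):
    a=np.radians(yaw); ys=np.array([np.cos(a),np.sin(a),0]); xs=np.array([ys[1],-ys[0],0]); z=np.array([0,0,1.]); b=np.radians(deg)
    return np.c_[-np.cos(b)*xs-np.sin(b)*z, ys, np.sin(b)*xs-np.cos(b)*z],xs,ys
def rel(p,yaw=55.2): # world -> station
    _,xs,ys=lean(0,yaw); d=np.array(p)-[.4907,-.3021,0]; return np.array([d@xs,d@ys,d[2]])
E
python3 - <<'E'
from h import *
M,xs,ys=lean(35); T=np.array([.5077,-.361,.107])
print("tab st",rel(T)); P=T-.10*M[:,2]; print(P,rel(P)); go(P,M); print(lean(0)[0]); o,p,m=st(); print(np.degrees(R.from_matrix(m.T@lean(0)[0]).as_rotvec()))
E
```

```text
tab st [ 0.04757457 -0.03866356  0.107     ]
[ 0.46060082 -0.32826521  0.1889152 ] [-0.00978308 -0.03866356  0.1889152 ]
t 11.55 p [ 0.4002 -0.2313  0.1988] q [ 0.95  0.22 -0.63  2.05  0.16  0.92  0.82] F [-0.2  1.   0.7] w 0.999 gf 0.0
 shift mm [-114.2   -3.8   10.1]
 rot deg [ -6.53 -34.47 -20.72]  shift in target axes [-80.3 -45.2  68.2]
[[-0.82114921  0.57071357  0.        ]
 [ 0.57071357  0.82114921 -0.        ]
 [-0.          0.         -1.        ]]
[-2.56920679e-04  1.16530993e-01 -2.13913361e+01]
```

>>> jog_arm([
  {"x":0,"y":0,"z":0,"ax":0,"ay":0,"az":-7.1,"fingers":85},
  {"x":0,"y":0,"z":0,"ax":0,"ay":0,"az":-7.1,"fingers":85},
  {"x":0,"y":0,"z":0,"ax":0,"ay":0,"az":-7.1,"fingers":85},
  {"x":0,"y":0,"z":0,"ax":0,"ay":-7,"az":0,"fingers":85},
  {"x":0,"y":0,"z":0,"ax":0,"ay":-7,"az":0,"fingers":85},
  {"x":0,"y":0,"z":0,"ax":0,"ay":-7,"az":0,"fingers":85},
  {"x":0,"y":0,"z":0,"ax":0,"ay":-7,"az":0,"fingers":85},
  {"x":0,"y":0,"z":0,"ax":0,"ay":-7,"az":0,"fingers":85},
])

```text
t: 12.35
eef_pos: [0.3965, -0.2323, 0.1963]
tool_rot: [0.243, 0.291, 0.922, -0.084]
contact_force: [-0.6, 0.6, -0.6]
gripper_width: 0.996
grasp_force: 0.0
```

>>> jog_arm([
  {"x":0,"y":-11,"z":0,"ax":0,"ay":0,"az":0,"fingers":85},
  {"x":-8,"y":-11,"z":5,"ax":0,"ay":0,"az":0,"fingers":85},
  {"x":-16,"y":-11,"z":13,"ax":0,"ay":0,"az":0,"fingers":85},
  {"x":-16,"y":-11,"z":15,"ax":0,"ay":0,"az":0,"fingers":85},
  {"x":-16,"y":0,"z":15,"ax":0,"ay":0,"az":0,"fingers":85},
  {"x":-16,"y":0,"z":10,"ax":0,"ay":0,"az":0,"fingers":85},
  {"x":-8,"y":0,"z":5,"ax":0,"ay":0,"az":0,"fingers":85},
  {"x":0,"y":0,"z":0,"ax":0,"ay":0,"az":0,"fingers":85},
])

```text
t: 13.15
eef_pos: [0.4551, -0.3307, 0.1831]
tool_rot: [0.243, 0.295, 0.921, -0.083]
contact_force: [-0.1, 0.8, 0.5]
gripper_width: 0.994
grasp_force: 0.0
```

Run:
```python
from h import *
import pickle
M,xs,ys=lean(35); T=np.array([.5077,-.361,.107]); go(T,M)
d={n:cam(n) for n in("wrist","side")}
save(np.hstack([d["wrist"][0],cv2.resize(d["side"][0][110:300,190:345],(313,384),interpolation=cv2.INTER_CUBIC)]),"s1",.96); pickle.dump(d,open("s1.pkl","wb"))
```

```text
t 13.15 p [ 0.4551 -0.3307  0.1831] q [ 1.12  0.22 -0.72  2.23  0.83  0.32  0.67] F [-0.1  0.8  0.5] w 0.994 gf 0.0
 shift mm [-14.7   6.8  96. ]
 rot deg [-0.95 -5.26 -0.4 ]  shift in target axes [-5.9  5.1 97.1]
```

View pics/s1.png

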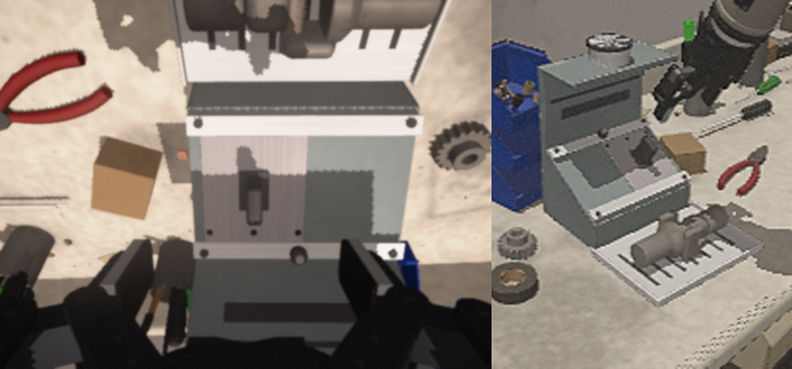

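The joint is lying in the tray. The wrist view has the tab at about (254,200), centred between the corner screws. q6 is near its limit, so the lean settled at about 30 degrees, which suits the face. I'll zoom in on the tab.

Run:
```python
from h import *
import pickle
d=pickle.load(open("s1.pkl","rb")); w,s=d["wrist"],d["side"]
a=cv2.resize(w[0][130:255,215:315],(400,500),interpolation=cv2.INTER_CUBIC)
b=cv2.resize(s[0][165:215,240:280],(400,500),interpolation=cv2.INTER_CUBIC)
cv2.imwrite("pics/z.png",np.hstack([a,b])[:,:,::-1])
# corner screws of face in wrist image
k=.96
for n,u,v in(("ll",198,124),("lr",411,122),("ul",204,254),("ur",393,253)):
    print(n,[rel(onz(w,u/k,v/k,z)).round(4) for z in((.05,.055) if n[0]=="l" else (.115,.12))])
```

```text
ll [array([ 0.0128, -0.0858,  0.05  ]), array([ 0.0091, -0.0848,  0.055 ])]
lr [array([0.0118, 0.0917, 0.05  ]), array([0.0082, 0.0887, 0.055 ])]
ul [array([ 0.1122, -0.0851,  0.115 ]), array([ 0.1039, -0.0836,  0.12  ])]
ur [array([0.1097, 0.0883, 0.115 ]), array([0.1015, 0.0842, 0.12  ])]
```

View pics/z.png

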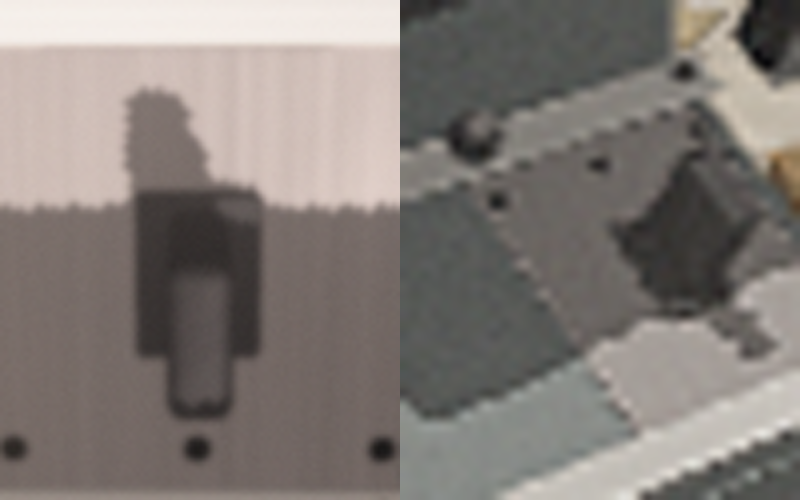

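Zoomed in, the tab's top face is centred at crop (200,339), which is pixel (265,214.8). The flange is centred at (199,272), or pixel (264.8,198).

Run:
```python
from h import *
import pickle
d=pickle.load(open("s1.pkl","rb")); w=d["wrist"]
_,xs,ys=lean(30); n=-.5*xs+.866*np.array([0,0,1]); O=np.array([.4907,-.3021,.045])
def hit(u,v,h):
    o,dd=ray(w,u,v); return o+dd*((h-(o-O)@n)/(dd@n))
f=lambda x,y,h:hit(215+x/4,130+y/4,h)
L,Rr=f(170,339,.048),f(230,339,.048); print("tab w",np.linalg.norm(L-Rr), "len",np.linalg.norm(f(200,268,.048)-f(200,410,.048)))
print("flange",np.linalg.norm(f(137,272,.008)-f(262,272,.008)),np.linalg.norm(f(199,190,.008)-f(199,355,.008)))
T1=f(200,339,.048)-.014*n; T2=f(199,272,.008)+.026*n
print(T1,T2,rel(T1),rel(T2)); T=(T1+T2)/2
t=pickle.load(open("c0.pkl","rb"))
print("tab in top/side crop px",(proj(t["top"],T)-[150,120])*4,(proj(t["side"],T)-[195,115])*3)
go(T,lean(30)[0]); go(T2,lean(30)[0])
# canopy margins: wrist cam pos
print(rel(w[4][:3,3]))
```

```text
tab w 0.010634476852203539 len 0.026825425131684906
flange 0.025770061067276875 0.03572012017609316
[ 0.50341642 -0.3580768   0.10873559] [ 0.50368934 -0.35807473  0.10886226] [ 0.0423888  -0.03870787  0.10873559] [ 0.04261172 -0.03855041  0.10886226]
tab in top/side crop px [566.35720677 289.56370019] [225.85647463 212.30856271]
t 13.25 p [ 0.4537 -0.3299  0.1826] q [ 1.12  0.22 -0.72  2.23  0.83  0.32  0.67] F [ 0.   0.4 -0.5] w 0.995 gf 0.0
 shift mm [-13.    7.   92.3]
 rot deg [-0.97 -0.33 -0.41]  shift in target axes [-12.5   5.3  92.4]
t 13.25 p [ 0.4537 -0.3299  0.1826] q [ 1.12  0.22 -0.72  2.23  0.83  0.32  0.67] F [ 0.   0.4 -0.5] w 0.995 gf 0.0
 shift mm [-13.1   7.1  92.3]
 rot deg [-0.97 -0.33 -0.41]  shift in target axes [-12.6   5.4  92.4]
[-0.14680073 -0.04080791  0.27091342]
```

>>> jog_arm([
  {"x":-3,"y":2,"z":10,"ax":0,"ay":0,"az":0,"fingers":60},
  {"x":-3,"y":2,"z":15,"ax":0,"ay":0,"az":0,"fingers":60},
  {"x":-3,"y":1,"z":15,"ax":0,"ay":0,"az":0,"fingers":60},
  {"x":-4,"y":1,"z":15,"ax":0,"ay":0,"az":0,"fingers":60},
  {"x":0,"y":0,"z":10,"ax":0,"ay":0,"az":0,"fingers":60},
  {"x":0,"y":0,"z":5,"ax":0,"ay":0,"az":0,"fingers":60},
  {"x":0,"y":0,"z":0,"ax":0,"ay":0,"az":0,"fingers":60},
  {"x":0,"y":0,"z":0,"ax":0,"ay":0,"az":0,"fingers":60},
])

```text
t: 14.05
eef_pos: [0.4944, -0.3525, 0.1285]
tool_rot: [0.242, 0.294, 0.921, -0.083]
contact_force: [-0.4, 0.2, -0.7]
gripper_width: 0.705
grasp_force: 0.0
```

Run:
```python
from h import *
go([.5035,-.358,.1088],lean(30)[0]); c=cam("wrist"); import pickle; pickle.dump(c,open("w3.pkl","wb"))
g=c[0].astype(int).mean(2)
print(proj(c,[.5035,-.358,.1088]))
for v in range(190,300,12): print(v,g[v,150:380:6].astype(int).tolist())
```

```text
t 14.05 p [ 0.4944 -0.3525  0.1285] q [ 0.92  0.37 -0.52  2.18  1.19  0.28  0.32] F [-0.4  0.2 -0.7] w 0.705 gf 0.0
 shift mm [ 0.5  1.  22.4]
 rot deg [-0.95 -0.3  -0.42]  shift in target axes [ 0.7  0.7 22.4]
[257.8419205  231.37583583]
190 [217, 127, 132, 133, 100, 100, 186, 193, 197, 189, 198, 182, 201, 173, 152, 62, 64, 60, 61, 73, 85, 83, 199, 202, 203, 212, 202, 213, 207, 215, 188, 99, 101, 99, 98, 98, 96, 97, 93]
202 [212, 213, 215, 218, 100, 101, 112, 120, 119, 119, 120, 120, 120, 117, 117, 58, 56, 48, 47, 48, 56, 56, 118, 115, 114, 118, 116, 117, 115, 114, 101, 93, 94, 95, 93, 94, 94, 94, 93]
214 [219, 218, 222, 218, 106, 102, 107, 117, 118, 117, 119, 116, 116, 116, 117, 57, 46, 46, 43, 44, 54, 54, 114, 111, 113, 116, 114, 115, 114, 112, 96, 92, 92, 92, 92, 93, 91, 93, 93]
226 [227, 225, 223, 219, 118, 102, 98, 119, 118, 119, 117, 115, 116, 116, 115, 51, 58, 80, 89, 87, 52, 52, 114, 113, 111, 111, 113, 115, 113, 114, 93, 91, 91, 90, 91, 90, 89, 90, 90]
238 [228, 222, 220, 224, 159, 98, 96, 118, 117, 117, 116, 114, 118, 114, 115, 54, 54, 81, 87, 87, 51, 49, 113, 112, 112, 11
[... 264 characters left out ...]
65, 41, 38, 98, 117, 115, 114, 115, 116, 112, 114, 113, 61, 83, 86, 84, 104, 110, 112, 113, 110, 108, 112, 114, 110, 16, 15, 21, 76, 76, 19, 25, 89, 88, 86]
274 [45, 84, 84, 67, 36, 34, 36, 75, 45, 112, 115, 112, 116, 112, 113, 112, 110, 110, 35, 109, 111, 109, 114, 113, 109, 108, 112, 116, 23, 16, 12, 13, 20, 78, 76, 21, 17, 83, 89]
286 [41, 79, 115, 35, 31, 30, 30, 132, 135, 137, 137, 133, 135, 134, 135, 133, 132, 131, 131, 129, 127, 127, 128, 127, 127, 126, 122, 123, 123, 21, 14, 14, 14, 81, 111, 22, 14, 16, 21]
298 [33, 30, 30, 32, 26, 27, 36, 47, 151, 153, 154, 153, 153, 156, 155, 152, 153, 152, 152, 152, 153, 152, 151, 150, 150, 150, 137, 29, 40, 40, 13, 13, 17, 15, 16, 16, 15, 18, 17]
```

>>> jog_arm([
  {"x":0,"y":1,"z":8,"ax":0,"ay":0,"az":0,"fingers":50},
  {"x":0,"y":0,"z":10,"ax":0,"ay":0,"az":0,"fingers":50},
  {"x":0,"y":0,"z":8,"ax":0,"ay":0,"az":0,"fingers":50},
  {"x":0,"y":0,"z":5,"ax":0,"ay":0,"az":0,"fingers":50},
  {"x":0,"y":0,"z":0,"ax":0,"ay":0,"az":0,"fingers":40},
  {"x":0,"y":0,"z":0,"ax":0,"ay":0,"az":0,"fingers":30},
  {"x":0,"y":0,"z":0,"ax":0,"ay":0,"az":0,"fingers":25},
  {"x":0,"y":0,"z":0,"ax":0,"ay":0,"az":0,"fingers":20},
], force=40)

```text
t: 14.9
eef_pos: [0.5077, -0.3612, 0.1016]
tool_rot: [0.243, 0.295, 0.921, -0.083]
contact_force: [0.0, 0.4, -0.6]
gripper_width: 0.231
grasp_force: 0.0
```

>>> jog_arm([
  {"x":0,"y":0,"z":0,"ax":0,"ay":0,"az":0,"fingers":16},
  {"x":0,"y":0,"z":0,"ax":0,"ay":0,"az":0,"fingers":14},
  {"x":0,"y":0,"z":0,"ax":0,"ay":0,"az":0,"fingers":8},
  {"x":0,"y":0,"z":0,"ax":0,"ay":0,"az":0,"fingers":5},
  {"x":0,"y":0,"z":0,"ax":0,"ay":0,"az":0,"fingers":5},
  {"x":0,"y":0,"z":0,"ax":0,"ay":0,"az":0,"fingers":5},
  {"x":0,"y":0,"z":0,"ax":0,"ay":0,"az":0,"fingers":5},
  {"x":0,"y":0,"z":0,"ax":0,"ay":0,"az":0,"fingers":5},
], force=40)

```text
t: 15.7
eef_pos: [0.5073, -0.3615, 0.1013]
tool_rot: [0.242, 0.295, 0.921, -0.084]
contact_force: [-3.7, 0.4, 5.3]
gripper_width: 0.131
grasp_force: 41.5
```

Run:
```python
from h import *
go([.5035,-.358,.1088],lean(30)[0]); o,p,M=st(); print(M[:,1],rel(p))
```

```text
t 15.7 p [ 0.5073 -0.3615  0.1013] q [ 0.86  0.43 -0.46  2.17  1.37  0.27  0.15] F [-3.7  0.4  5.3] w 0.131 gf 41.5
 shift mm [ 0.8  0.5 -9. ]
 rot deg [-0.99 -0.3  -0.44]  shift in target axes [ 0.7  0.7 -9. ]
[ 0.58314525  0.81229098 -0.01117949] [ 0.04753732 -0.03927683  0.10133961]
```

>>> jog_arm([
  {"x":0,"y":3,"z":0,"ax":0,"ay":0,"az":0,"fingers":5},
  {"x":0,"y":5,"z":0,"ax":0,"ay":0,"az":0,"fingers":5},
  {"x":0,"y":6,"z":0,"ax":0,"ay":0,"az":0,"fingers":5},
  {"x":0,"y":6,"z":-0.5,"ax":0,"ay":0,"az":0,"fingers":5},
  {"x":0,"y":6,"z":0,"ax":0,"ay":0,"az":0,"fingers":5},
  {"x":0,"y":6,"z":0,"ax":0,"ay":0,"az":0,"fingers":5},
  {"x":0,"y":5,"z":0,"ax":0,"ay":0,"az":0,"fingers":5},
  {"x":0,"y":2,"z":0,"ax":0,"ay":0,"az":0,"fingers":5},
], force=40)

```text
t: 16.5
eef_pos: [0.5306, -0.3284, 0.1014]
tool_rot: [0.242, 0.294, 0.921, -0.083]
contact_force: [-7.5, 2.0, 9.0]
gripper_width: 0.131
grasp_force: 42.1
```

Run:
```python
from h import *
go([.5035,-.358,.1088],lean(30)[0]); o,p,M=st(); print(M[:,1],rel(p))
```

```text
t 16.5 p [ 0.5306 -0.3284  0.1014] q [ 0.79  0.44 -0.48  2.16  1.38  0.32  0.07] F [-7.5  2.   9. ] w 0.131 gf 42.1
 shift mm [  0.7 -39.9  -8.5]
 rot deg [-0.94 -0.31 -0.38]  shift in target axes [  0.9 -39.7  -9.1]
[ 0.5821124   0.81303538 -0.01089151] [0.0477576  0.00113844 0.10135179]
```

Moved 40.4 mm with the grip unchanged. Opening the fingers and backing out along the tool axis.

>>> jog_arm([
  {"x":0,"y":0,"z":0,"ax":0,"ay":0,"az":0,"fingers":20},
  {"x":0,"y":0,"z":0,"ax":0,"ay":0,"az":0,"fingers":35},
  {"x":0,"y":0,"z":0,"ax":0,"ay":0,"az":0,"fingers":50},
  {"x":0,"y":0,"z":0,"ax":0,"ay":0,"az":0,"fingers":50},
  {"x":0,"y":0,"z":0,"ax":0,"ay":0,"az":0,"fingers":50},
  {"x":0,"y":0,"z":0,"ax":0,"ay":0,"az":0,"fingers":50},
  {"x":0,"y":0,"z":0,"ax":0,"ay":0,"az":0,"fingers":50},
  {"x":0,"y":0,"z":0,"ax":0,"ay":0,"az":0,"fingers":50},
])

```text
t: 17.3
eef_pos: [0.5301, -0.3293, 0.1011]
tool_rot: [0.242, 0.295, 0.921, -0.083]
contact_force: [0.1, 0.6, -0.6]
gripper_width: 0.589
grasp_force: 0.0
```

>>> jog_arm([
  {"x":0,"y":0,"z":-5,"ax":0,"ay":0,"az":0,"fingers":50},
  {"x":0,"y":0,"z":-10,"ax":0,"ay":0,"az":0,"fingers":50},
  {"x":0,"y":0,"z":-20,"ax":0,"ay":0,"az":0,"fingers":50},
  {"x":0,"y":0,"z":-25,"ax":0,"ay":0,"az":0,"fingers":50},
  {"x":0,"y":0,"z":-25,"ax":0,"ay":0,"az":0,"fingers":50},
  {"x":0,"y":0,"z":-15,"ax":0,"ay":0,"az":0,"fingers":50},
  {"x":0,"y":0,"z":-5,"ax":0,"ay":0,"az":0,"fingers":50},
  {"x":0,"y":0,"z":0,"ax":0,"ay":0,"az":0,"fingers":50},
])

```text
t: 18.1
eef_pos: [0.4884, -0.2985, 0.1931]
tool_rot: [0.243, 0.295, 0.92, -0.084]
contact_force: [0.4, -1.0, 0.4]
gripper_width: 0.586
grasp_force: 0.0
```

Run:
```python
from h import *
go([.5035,-.358,.1088],lean(30)[0])
w,s=cam("wrist"),cam("side")
save(np.hstack([w[0],cv2.resize(s[0][110:300,190:345],(313,384),interpolation=cv2.INTER_CUBIC)]),"e1",.96)
_,xs,ys=lean(30)
print("expected tab px at 40mm (view scale)",proj(w,np.array([.5035,-.358,.1088])+.04*ys)*.96)
```

```text
t 18.1 p [ 0.4884 -0.2985  0.1931] q [ 0.99  0.22 -0.69  2.2   0.84  0.38  0.57] F [ 0.4 -1.   0.4] w 0.586 gf 0.0
 shift mm [  1.3 -38.6  96.9]
 rot deg [-0.98 -0.23 -0.45]  shift in target axes [  2.  -40.3  96.2]
expected tab px at 40mm (view scale) [247.44433308 182.71100089]
```

View pics/e1.png

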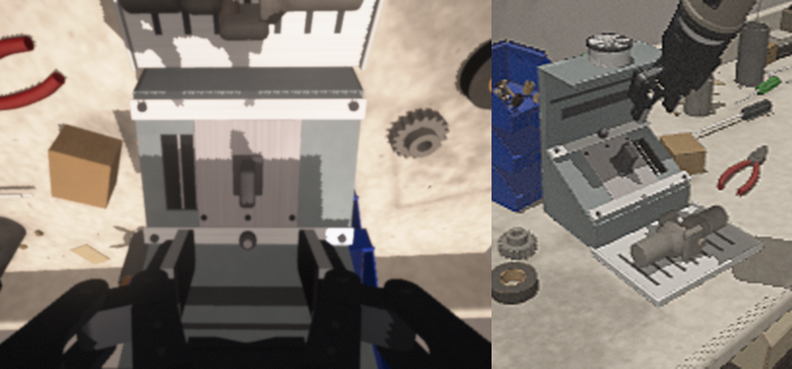

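The tab is at (247,183), right where the middle stop should put it. The port is half open, the joint lies flat in the tray, and the gripper is clear of everything.

```bash
python3 -c "
from station import bot
print(bot.hand_in())"
```

```text
the job is handed in; nothing more can be done
None
```

The universal joint is lying flat and lengthwise in the tray, the shutter is in its middle stop with the port half open, and the job was handed in at about 18 s; no verdict came back.

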